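# Dispense the next clip with the treadle

## Task

Please let one bulldog clip out of the dispenser: turn the carousel one click by its red bar, anticlockwise seen from above, so that the next clip comes over the brass gate, then press the treadle right down to its stop and hold it there about a second so that the gate draws fully back and the clip drops into the orange tub. Press gently, without forcing the treadle against its stop, and let it come all the way back up; leave the other two clips in their pockets, the tub standing where it is, and the other things on the bench alone.

Things in the scene. Friction and masses are not known exactly. Their poses are not given: they have to be found in the camera images.
- dispenser: Metal clip dispenser fixed to the bench (mm). Origin on the bench; x points to the gate's side, y from treadle end to carousel end. Carousel of six open steel pockets, 166 across, rims 113 high, on an upright axis at (0, 90) over a floor 85 high; gate mouth at (62, 90). Treadle along y at x = -24: hinge line at y -20, z 45; plate 56 wide, free end at y -150.
- turret (a joint): Carousel angle in rad, 0 at the start; grows anticlockwise seen from above. It clicks into a sprung detent at 0 and at 1.047 (one pocket on, where the next clip is over the gate); about 0.1 Nm turns it out of one detent, and past half way it pulls itself into the next.
- turret_grip (a point): Middle of the red bar on top of the carousel, on its axis, 141 above the bench: the point to grip. The bar is 62 long, 14 thick, and stands from 120 to 153 above the bench. This point's x axis lies along the bar (along the dispenser's x at the start).
- treadle (a joint): Treadle angle in rad: 0 up at rest, grows as it is pressed down. Its stop lies hidden under the plate and is set differently each time, between 0.16 and 0.31. The spring takes about 4 N at the pad at first; just before the stop the gate linkage adds a few N (about 12 N in all), then it is solid. More than 40 N on the treadle would bend it.
- treadle_pad (a point): Centre of the top of the black rubber pad (50 x 46) near the treadle's free end, 110 from the hinge; at rest about 79 above the bench and sloping down towards the hinge by 0.25 rad.
- gate (a joint): Brass sliding gate under the mouth, in m: 0 shut, 0.044 fully drawn back (along the dispenser's +x). It is worked only by the last part of the treadle's travel, is fully back only at the stop, and springs shut.
- clip_next: Silver bulldog clip 30 x 22 x 17, the next to come: one pocket clockwise of the gate. Origin at the centre of its underside.
- clip_second: Silver bulldog clip like the first, two pockets clockwise of the gate; it stays in the carousel.
- clip_third: Silver bulldog clip like the first, three pockets from the gate; it stays in the carousel.
- tub: Orange open plastic tub 112 (x) x 92 (y) x 42, walls 4, loose, standing on the bench under the gate. Origin at the centre of its underside.
- prism: A clear glass triangular prism paperweight, 80 long, about 42 high; a bystander. Origin at the centre of its underside (sizes in mm).
- card_holder: A walnut card holder with white cards, 50 x 100 x 57; a bystander. Origin at the centre of its underside (sizes in mm).
- stapler: A blue and steel stapler, 140 x 36 x 48; a bystander. Origin at the centre of its underside (sizes in mm).
- mug: A blue ceramic mug, 80 across, 95 high; a bystander. Origin at the centre of its underside (sizes in mm).
Mind the look-alikes: they are no part of the job. There is more than one size of the tub; the one meant has the size given above.

How it is judged:
On the way, in this order (a step that is already met when the one before it is completed fails the run):
1. the carousel has been turned one click anticlockwise and sits in its detent (value of joint turret between 0.9872 and 1.1072 rad), for 0.3 s.
2. the treadle is held down on its stop by the gripper, with the gate fully drawn back and the carousel still in its detent (all of step 1 and value of joint gate above 0.04 m and contact force between the fingers and treadle above 1 N), for 0.5 s.
At the end, for the whole second after the job is handed in: The next clip lies at rest inside the tub; the carousel sits in its next detent (1.047 rad within 0.06); the treadle is back up (under 0.03 rad) and the gate shut (within 3 mm); the other two clips are still in their carousel pockets; the tub stands upright within 30 mm of where it was (all of step 1 and value of joint treadle below 0.03 rad and value of joint gate below 0.003 m and x of clip_next in the frame of tub between -0.052 and 0.052 m and y of clip_next in the frame of tub between -0.042 and 0.042 m and z of clip_next in the frame of tub below 0.03 m and linear speed of clip_next below 0.02 m/s and z of each of clip_second, clip_third in the frame of dispenser above 0.075 m and horizontal distance between each of clip_second, clip_third and turret_grip below 0.08 m and distance of tub from where it was at the start of the episode below 0.03 m and angle between tub's own z axis and vertical below 0.1 rad); the robot touches nothing.
It fails at once if the fingers force the treadle with more than 40 N (contact force between the fingers and treadle above 40 N).
It fails at once if the prism, card holder, stapler or mug is moved more than 20 mm (distance of any of prism, card_holder, stapler, mug from where it was at the start of the episode above 0.02 m).
It also fails if it takes over 48 s, if anything falls off the work surface, if the arm or the gripper's body presses on something with over 40 N, if the wrist force passes 120 N, or if a joint passes its speed limit or range.

## Robot

A 7-joint arm with a two-finger parallel gripper is mounted at the origin on the work surface. World frame = base frame: x ahead of the robot, y to its left, z up, the work surface at z = 0. Lengths are in m, angles in rad, forces in N, time in s.
With the tool pointing down it reaches from about 0.425 to 0.875 m from the base axis. Payload 4.7 kg.
Tool frame: the origin (TCP) lies between the finger pads; the fingertips stand 14 mm ahead of it and the grasp point (between the pads) lies 5 mm behind it; z points along the fingers, y is the line along which they close (so a half turn about z gives the same grasp; the last joint's range is limited). The gripper opens to 87 mm and grips with 3 to 60 N. Pads are 19 mm wide; open, the fingers measure 117 mm over their backs; the gripper's body (75 mm by 190 mm) begins 51 mm behind the grasp point.
Start: joints at [1.226, 0.321, -0.07, 1.45, 0.023, 1.371, -0.057], TCP at [0.228, -0.609, 0.237] pointing down, gripper open.
Joint ranges: [-2.86, 2.86], [-0.3, 2.09], [-1.38, 1.24], [0.06, 2.45], [-1.56, 4.7], [0.09, 2.05], [-2.69, 2.69]. Speed limits (rad/s): [2.57, 2.57, 3.14, 3.14, 3.14, 3.14, 3.14].

## Interface

Orientations are given as a rotation vector (axis times angle).
In Python, from bench import ctrl gives the robot as it stands.
- The arm moves only by the shell command python3 -m inch 'ROWS' [OPENING] [FORCE]. ROWS is JSON, a list of rows, each a list of 6 numbers: the shift along the world's x, y, z in mm, then the turn, a rotation vector about the world's x, y, z in degrees. In form: [[tx, ty, tz, rx, ry, rz], ...]. A call has 1 to 20 rows; each row is the pose to reach, as a shift and turn from the pose commanded when the call began; what a row does not reach only later rows make up. A row lasts 1/8 s, in which the tool goes at most 62.5 mm and 10.7 degrees, less where a joint would pass 70% of its speed; a pose out of reach is approached as far as the arm can. A call with a gripper value outside its range is refused whole. OPENING is the finger opening in mm, from 0 to 87, set as the call begins (- or left out, the last holds). The fingers move at their own pace and stop on an object; FORCE is the grip in N (left out, the last holds). Time passes only in rows, so rows that repeat a pose let the fingers close. It gives the time, the measured TCP pose, the force, the opening and the grip force at its end, in the units of the state.
- ctrl.get_state(): the state, without advancing time (a new reading comes with each control period).
- ctrl.get_image(name): name is "side" or "top"; returns (picture, depth): 420x560x3 uint8, red, green, blue; 420x560 float32, m along the optical axis (not along the pixel's ray), 0 where there is no reading.
- ctrl.camera_params(name): a dict with "mtx" (3x3 intrinsics, pixels), "T" (4x4, takes a point from camera to world coordinates). Camera axes: x right, y down, z forward; pixel columns grow to the right and rows downward; lengths in m; the calibration is good to about 2 mm. A picture is of the moment at which its call begins. camera_params takes no time and is no camera call.
- ctrl.close_job(): hands the job in; it is judged then, once.
The state is a dict: "time": time; "joint_positions": joint angles; "qd": joint speeds; "joint_torque": joint torques, N m; "position": TCP position; "tool_rot": TCP orientation; "ft_force": force on the tool from outside, world axes, zero at the start; "torque": the same for the moment, N m; "grip_width": opening from 0.0 (shut) to 1.0 (fully open); "grip_force": force on a finger pad.
Only numpy, scipy, OpenCV 4.12 (cv2) and the standard library are available. Lean on these libraries where they do the work, as an engineer would, in place of code of your own. Each camera call takes 0.05 s, during which the arm holds its last target. There are 200 camera calls.

## Working session

There is one attempt and no reset: what is moved stays moved. The work goes in short steps, Python scripts to look and compute and a shell command to move; the robot and the scene stay as the last step left them, time stands still between calls to the robot, and variables do not carry over. Pictures are saved under pics/ and viewed, at most 10 in all, crops included, and the job is handed in when it is done.

```bash
mkdir -p pics; ls
python3 - <<'E'
from bench import ctrl
import cv2,numpy as np
for n in("top","side"):
    im,d=ctrl.get_image(n); cv2.imwrite(f"pics/{n}0.png",im[...,::-1]); np.savez(f"{n}0.npz",im=im,d=d,**ctrl.camera_params(n))
    print(n,ctrl.camera_params(n))
print(ctrl.get_state())
E
```

```text
pics
top {'mtx': array([[524.39936612,   0.        , 287.60069319],
       [  0.        , 524.39936612, 206.88039837],
       [  0.        ,   0.        ,   1.        ]]), 'T': array([[ 0.02352496, -0.9921014 ,  0.12321277,  0.34861789],
       [-0.99969953, -0.02249604,  0.00973551, -0.02176072],
       [-0.00688682, -0.12340477, -0.99233252,  1.47277373],
       [ 0.        ,  0.        ,  0.        ,  1.        ]])}
side {'mtx': array([[425.55049865,   0.        , 274.0207637 ],
       [  0.        , 425.55049865, 204.67692335],
       [  0.        ,   0.        ,   1.        ]]), 'T': array([[-8.72453845e-01, -3.33821926e-01,  3.56913449e-01,
         9.45703240e-02],
       [-4.88696517e-01,  5.96036726e-01, -6.37115323e-01,
         7.13210178e-01],
       [-5.04595894e-05, -7.30276073e-01, -6.83152146e-01,
         8.94670207e-01],
       [ 0.00000000e+00,  0.00000000e+00,  0.00000000e+00,
         1.00000000e+00]])}
{'time': 0.1, 'joint_positions': array([ 1.22609472,  0.3217576 , -0.07003328,  1.45157019,  0.02261108,
        1.3708035 , -0.0568724 ]), 'qd': array([-0.00081561, -0.0024575 ,  0.00012103, -0.00231152,  0.00171647,
        0.00042702, -0.00031601]), 'joint_torque': array([-9.51037255e-04, -4.92570877e+01, -4.05942947e-01, -3.13400567e+01,
       -6.42504310e-02,  3.95492313e-02,  6.44785337e-05]), 'position': array([ 0.22800228, -0.60818622,  0.23555617]), 'tool_rot': array([-3.08949803e+00, -5.60296930e-01,  6.77438879e-04]), 'ft_force': array([0.06319988, 0.47215771, 1.1462274 ]), 'torque': array([-0.02633234,  0.00041875, -0.0219911 ]), 'grip_force': 0.0, 'grip_width': 0.9979763682249548}
```

View pics/top0.png

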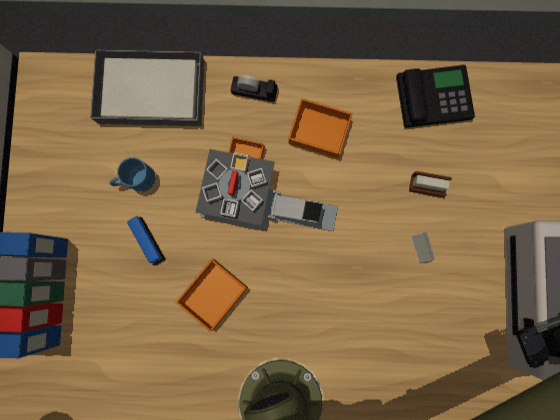

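View pics/side0.png

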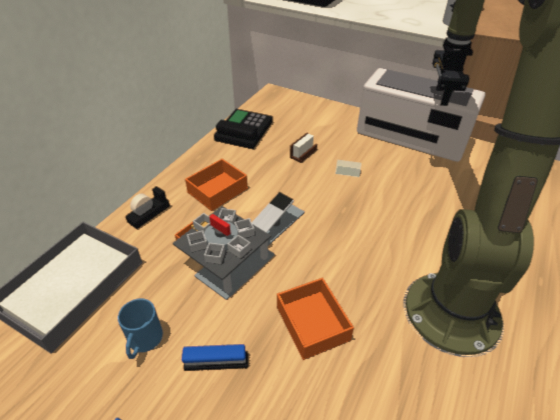

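The top view shows the dispenser with its red bar at about (234,182), the black pad at about (313,211), and the gate with its tub at (245,150). The mug (133,175) and stapler (146,240) are well clear of the treadle. Next I'll measure the bar and the pad.

```bash
cat > h.py <<'E'
import numpy as np,cv2
def cloud(f):
    z=np.load(f);d=z['d'];K=z['mtx'];T=z['T']
    v,u=np.mgrid[:d.shape[0],:d.shape[1]]
    P=np.stack([(u-K[0,2])/K[0,0]*d,(v-K[1,2])/K[1,1]*d,d,np.ones_like(d)],-1)@T.T
    return z['im'].astype(int),P[...,:3],d
def st(m,P): 
    p=P[m]; c=p.mean(0); w,V=np.linalg.eigh(np.cov((p-c)[:,:2].T))
    r=cv2.minAreaRect((p[:,:2]*1000).astype(np.float32))
    print(len(p),'mean',c.round(4),'med z',np.median(p[:,2]).round(4),'axis deg',np.degrees(np.arctan2(V[1,1],V[0,1])).round(1),'rect',np.round(r[0],1),np.round(r[1],1),round(r[2],1))
E
python3 - <<'E'
from h import *
for f in("top0.npz","side0.npz"):
    im,P,d=cloud(f); R,G,B=im[...,0],im[...,1],im[...,2]
    x,y,z=P[...,0],P[...,1],P[...,2]
    box=(d>0)&(x>.3)&(x<.65)&(y>-.25)&(y<.3)
    print(f);st(box&(R>120)&(G<60)&(B<60)&(z>.135)&(z<.16),P)
    st(box&(im.max(-1)<45)&(z>.06)&(z<.1)&(y<0.05),P)
    # deck of floor plate, treadle
    st(box&(z>.079)&(z<.092)&(y>0),P)
    st(box&(R>150)&(abs(R-B)<30)&(z>.04)&(z<.09)&(y<.1)&(x<.5),P)
E
```

```text
top0.npz
77 mean [0.5733 0.1346 0.1531] med z 0.1532 axis deg 170.2 rect [573.8 134.8] [12.5 58.6] 79.1
282 mean [ 0.5128 -0.0729  0.0797] med z 0.0799 axis deg 55.6 rect [531.9 -19. ] [163.4  51.8] 69.7
2471 mean [0.564  0.1321 0.0853] med z 0.0853 axis deg 107.4 rect [573.8 135.1] [180.7 177.5] 79.9
25 mean [ 0.4972 -0.0326  0.0667] med z 0.0674 axis deg 83.5 rect [496.3 -28.5] [32.5  6. ] 89.7
side0.npz
136 mean [0.5735 0.1388 0.1497] med z 0.1516 axis deg 170.1 rect [573.  137.3] [11.8 61.8] 81.0
162 mean [ 0.511  -0.0703  0.0792] med z 0.0792 axis deg 174.2 rect [511.2 -71.1] [37.5 43.3] 82.6
1622 mean [0.5445 0.1585 0.0859] med z 0.0857 axis deg 62.5 rect [570.2 135. ] [182.1 178.9] 80.1
45 mean [ 0.4959 -0.0184  0.0654] med z 0.0655 axis deg 88.7 rect [493.9   6.6] [ 11.6 105.7] 0.4
```

Both cameras agree. The bar is at (0.5735, 0.136) with the dispenser yawed −10°. Working from the drawing, the pad should be at (0.512, −0.074, 0.079), and that is where I measured it. Now I'll move above the bar.

```bash
python3 -m inch '[[10,20,5,0,0,0],[30,65,15,0,0,-2],[55,118,20,0,0,-5],[80,172,20,0,0,-8],[105,226,20,0,0,-11],[130,280,20,0,0,-14],[155,334,20,0,0,-17],[180,388,20,0,0,-20],[205,442,20,0,0,-22],[230,496,15,0,0,-24],[255,550,5,0,0,-26],[280,604,-5,0,0,-28],[305,658,-15,0,0,-30],[328,708,-25,0,0,-31],[340,735,-33,0,0,-31],[345,744,-35,0,0,-31],[345,744,-35,0,0,-31],[345,744,-35,0,0,-31]]' 45 15
python3 - <<'E'
from bench import ctrl
import numpy as np
from scipy.spatial.transform import Rotation as R
s=ctrl.get_state();M=R.from_rotvec(s['tool_rot']).as_matrix();print(s['joint_positions'].round(2),s['position'],M[:,2].round(3),np.degrees(np.arctan2(M[1,1],M[0,1])),s['ft_force'])
E
```

```text
time: 2.35
position: [0.5731, 0.1337, 0.202]
tool_rot: [3.127, -0.289, 0.001]
ft_force: [0.0, -0.5, -0.5]
grip_width: 0.515
grip_force: 0.0
[ 0.37  0.29 -0.76  1.64  0.21  1.3  -2.19] [0.57313009 0.13371617 0.20199944] [ 0.    -0.002 -1.   ] -100.55518144923789 [ 0.0441168  -0.52551295 -0.50683399]
```

```bash
python3 -m inch '[[0,2,-15,0,0,0],[0,2,-35,0,0,0],[0,2,-52,0,0,0],[0,2,-61,0,0,0],[0,2,-62,0,0,0],[0,2,-62,0,0,0]]' 45 15; python3 -m inch '[[0,0,0,0,0,0],[0,0,0,0,0,0],[0,0,0,0,0,0],[0,0,0,0,0,0],[0,0,0,0,0,0]]' 0 15
```

```text
time: 3.1
position: [0.5736, 0.1376, 0.1399]
tool_rot: [-3.128, 0.286, -0.001]
ft_force: [0.5, -0.1, 0.1]
grip_width: 0.517
grip_force: 0.0
time: 3.72
position: [0.5731, 0.136, 0.1397]
tool_rot: [3.126, -0.287, -0.001]
ft_force: [-2.3, -4.1, 2.8]
grip_width: 0.158
grip_force: 15.0
```

Gripped: the opening is 14 mm, which matches the bar. Now turning +60° over several rows.

```bash
python3 -m inch '[[0,0,0,0,0,3],[0,0,0,0,0,9],[0,0,0,0,0,16],[0,0,0,0,0,23],[0,0,0,0,0,30],[0,0,0,0,0,37],[0,0,0,0,0,44],[0,0,0,0,0,51],[0,0,0,0,0,57],[0,0,0,0,0,60],[0,0,0,0,0,60],[0,0,0,0,0,60],[0,0,0,0,0,60]]'; python3 -m inch '[[0,0,0,0,0,0],[0,0,0,0,0,0],[0,0,0,0,0,0],[0,0,0,0,0,0]]' 45; python3 -m inch '[[0,0,15,0,0,0],[0,0,40,0,0,0],[0,0,60,0,0,0],[-10,-30,65,0,0,0],[-30,-90,65,0,0,0],[-50,-150,65,0,0,0],[-60,-200,65,0,0,0],[-62,-220,65,0,0,0],[-62,-220,65,0,0,0]]'
python3 - <<'E'
from bench import ctrl
import cv2,numpy as np
from h import *
for n in("side","top"):
    im,d=ctrl.get_image(n); np.savez(f"{n}1.npz",im=im,d=d,**ctrl.camera_params(n))
    im,P,d=cloud(f"{n}1.npz"); R,G,B=im[...,0],im[...,1],im[...,2];x,y,z=P[...,0],P[...,1],P[...,2]
    st((x>.5)&(x<.65)&(y>.08)&(y<.2)&(R>120)&(G<60)&(B<60)&(z>.135)&(z<.16),P)
    c=(270,150,)if n=="side" else(200,160)
    im=im.astype(np.uint8)
    sub=im[150:300,150:330] if n=="side" else im[120:270,170:350]
    cv2.imwrite(f"pics/{n}1.png",cv2.resize(sub,None,fx=4,fy=4,interpolation=cv2.INTER_CUBIC)[...,::-1])
print(ctrl.get_state()['joint_positions'])
E
```

```text
time: 5.35
position: [0.5733, 0.1353, 0.1397]
tool_rot: [2.851, 1.313, -0.003]
ft_force: [-2.7, -4.7, 3.3]
grip_width: 0.161
grip_force: 15.0
time: 5.85
position: [0.5732, 0.1377, 0.1395]
tool_rot: [-2.852, -1.317, -0.0]
ft_force: [-0.1, 0.4, 1.4]
grip_width: 0.487
grip_force: 0.0
time: 6.98
position: [0.5112, -0.0845, 0.2053]
tool_rot: [2.854, 1.311, 0.0]
ft_force: [0.1, -0.3, 0.4]
grip_width: 0.515
grip_force: 0.0
108 mean [0.5715 0.1386 0.1525] med z 0.1531 axis deg 50.7 rect [572.3 136.8] [58.8 16.1] 46.3
57 mean [0.573  0.1329 0.1527] med z 0.1528 axis deg 52.0 rect [573.4 133.4] [57.  12.8] 46.5
[ 0.96592387  0.13158857 -0.91495681  1.79331781  0.10857461  1.2685641
 -0.68170839]
```

View pics/side1.png

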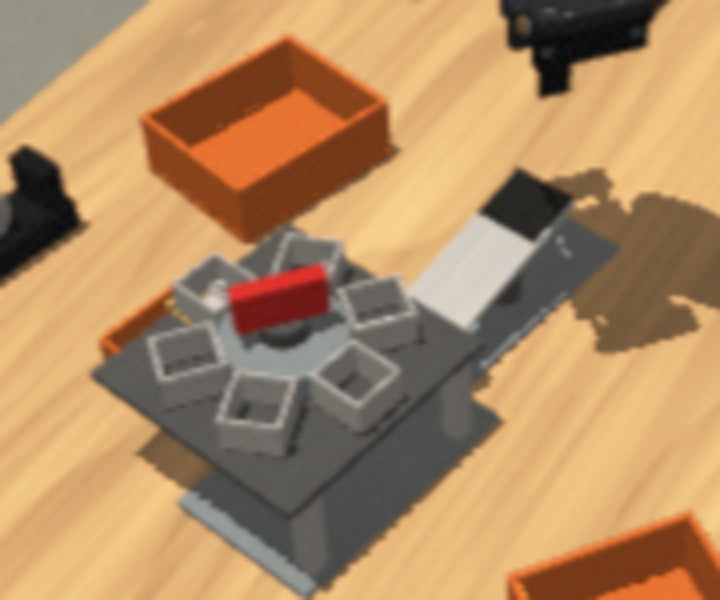

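The bar now lies at 51° (−10 + 60), so the carousel is in its next detent. In the crop the clip and brass gate show in the pocket at about (210,290). Next I'll close the fingers and come down over the pad.

```bash
python3 -m inch '[[0,5,-5,0,0,0],[1,10,-25,0,0,0],[1,10,-50,0,0,0],[1,10,-75,0,0,0],[1,10,-92,0,0,0],[1,10,-102,0,0,0],[1,10,-106,0,0,0],[1,10,-106,0,0,0],[1,10,-106,0,0,0]]' 0 15; python3 -m inch '[[0,0,-3,0,0,0],[0,0,-6,0,0,0],[0,0,-8,0,0,0],[0,0,-10,0,0,0],[0,0,-12,0,0,0],[0,0,-12,0,0,0]]';  python3 -m inch '[[0,0,-2,0,0,0],[0,0,-4,0,0,0],[0,0,-6,0,0,0],[0,0,-6,0,0,0]]'
```

```text
time: 8.2
position: [0.5128, -0.0728, 0.0993]
tool_rot: [2.852, 1.316, 0.001]
ft_force: [-0.7, 0.2, -0.1]
grip_width: 0.004
grip_force: 0.0
time: 8.95
position: [0.5124, -0.0727, 0.0866]
tool_rot: [2.852, 1.317, 0.0]
ft_force: [0.6, -1.4, 2.4]
grip_width: 0.009
grip_force: 1.6
time: 9.45
position: [0.5122, -0.0728, 0.0805]
tool_rot: [2.852, 1.316, -0.0]
ft_force: [-0.4, -1.4, 4.9]
grip_width: 0.006
grip_force: 1.9
```

```bash
s(){ grep -E 'position|ft_force'; }
python3 -m inch '[[0,0,-2,0,0,0],[0,0,-3,0,0,0],[0,0,-3,0,0,0]]'|s; python3 -m inch '[[0,0,-1,0,0,0],[0,0,-2,0,0,0],[0,0,-2,0,0,0]]'|s;python3 -m inch '[[0,0,-1,0,0,0],[0,0,-1.5,0,0,0],[0,0,-1.5,0,0,0]]'|s
```

```text
position: [0.5122, -0.0729, 0.0777]
ft_force: [-0.7, -2.5, 6.4]
position: [0.5122, -0.0732, 0.0759]
ft_force: [-2.2, -2.9, 7.1]
position: [0.5122, -0.0733, 0.0745]
ft_force: [-1.3, -3.3, 7.7]
```

```bash
s(){ grep -E 'position|ft_force'; }
python3 -m inch '[[0,0,-0.5,0,0,0],[0,0,-1,0,0,0],[0,0,-1,0,0,0]]'|s;python3 -m inch '[[0,0,-0.5,0,0,0],[0,0,-1,0,0,0],[0,0,-1,0,0,0]]'|s
```

```text
position: [0.5122, -0.0734, 0.0735]
ft_force: [-1.3, -3.7, 7.5]
position: [0.5121, -0.0736, 0.0725]
ft_force: [-1.3, -4.0, 9.5]
```

```bash
s(){ grep -E 'position|ft_force'; }
python3 -m inch '[[0,0,-0.5,0,0,0],[0,0,-1,0,0,0],[0,0,-1,0,0,0]]'|s;python3 -m inch '[[0,0,-0.5,0,0,0],[0,0,-1,0,0,0],[0,0,-1,0,0,0]]'|s
```

```text
position: [0.5121, -0.0736, 0.0716]
ft_force: [-1.6, -3.7, 9.0]
position: [0.5121, -0.0737, 0.0706]
ft_force: [-2.8, -4.1, 9.5]
```

```bash
s(){ grep -E 'position|ft_force'; }
python3 -m inch '[[0,0,-0.5,0,0,0],[0,0,-1,0,0,0],[0,0,-1,0,0,0]]'|s;python3 -m inch '[[0,0,-0.5,0,0,0],[0,0,-1,0,0,0],[0,0,-1,0,0,0]]'|s
```

```text
position: [0.5121, -0.0739, 0.0697]
ft_force: [-2.7, -4.3, 9.6]
position: [0.5121, -0.0739, 0.0689]
ft_force: [-2.7, -3.9, 12.0]
```

```bash
s(){ grep -E 'position|ft_force'; }
python3 -m inch '[[0,0,-0.5,0,0,0],[0,0,-1,0,0,0],[0,0,-1,0,0,0]]'|s
```

```text
position: [0.5121, -0.0739, 0.0687]
ft_force: [-5.3, -3.8, 18.9]
```

The arm moved only 0.2 mm of the last 1 mm command, and the force rose to 19 N, so this is the stop. Holding there.

```bash
python3 -m inch '[[0,0,-0.3,0,0,0],[0,0,-0.3,0,0,0],[0,0,-0.3,0,0,0],[0,0,-0.3,0,0,0],[0,0,-0.3,0,0,0],[0,0,-0.3,0,0,0],[0,0,-0.3,0,0,0],[0,0,-0.3,0,0,0],[0,0,-0.3,0,0,0],[0,0,-0.3,0,0,0]]'
python3 - <<'E'
from bench import ctrl
import cv2,numpy as np
a,_=ctrl.get_image("side");b,_=ctrl.get_image("top")
f=lambda q:cv2.resize(q,(400,400),interpolation=cv2.INTER_CUBIC)
cv2.imwrite("pics/hold.png",np.hstack([f(a[180:280,160:260]),f(b[125:225,185:285])])[...,::-1])
E
```

```text
time: 14.45
position: [0.5121, -0.0739, 0.0686]
tool_rot: [2.851, 1.315, -0.004]
ft_force: [-6.7, -4.6, 20.1]
grip_width: 0.008
grip_force: 10.1
```

View pics/hold.png

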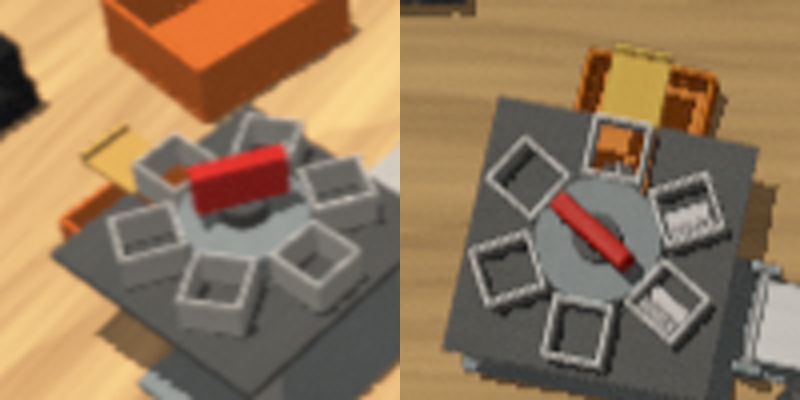

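The gate is drawn back (brass plate out at (640,85)). The mouth pocket is empty, with the orange tub visible through it at (617,145), and the other two clips are still in their pockets. Now I'll lift slowly and retreat.

```bash
python3 -m inch '[[0,0,2,0,0,0],[0,0,5,0,0,0],[0,0,9,0,0,0],[0,0,13,0,0,0],[0,0,17,0,0,0],[0,0,21,0,0,0],[0,0,25,0,0,0],[0,0,30,0,0,0],[0,0,45,0,0,0],[0,0,75,0,0,0],[0,-10,110,0,0,0],[-10,-50,130,0,0,0],[-20,-100,130,0,0,0],[-20,-140,130,0,0,0],[-20,-150,130,0,0,0],[-20,-150,130,0,0,0],[-20,-150,130,0,0,0],[-20,-150,130,0,0,0]]'
python3 - <<'E'
from bench import ctrl
import cv2,numpy as np
from h import *
for n in("top","side"):
    im,d=ctrl.get_image(n);np.savez(f"{n}2.npz",im=im,d=d,**ctrl.camera_params(n))
    im,P,d=cloud(f"{n}2.npz");R,G,B=im[...,0],im[...,1],im[...,2];x,y,z=P[...,0],P[...,1],P[...,2]
    box=(x>.3)&(x<.65)&(y>-.25)&(y<.3)
    st(box&(im.max(-1)<45)&(z>.06)&(z<.1)&(y<-.03),P)
a=np.load("side2.npz")['im'];b=np.load("top2.npz")['im']
f=lambda q:cv2.resize(q,(400,400),interpolation=cv2.INTER_CUBIC)
cv2.imwrite("pics/end.png",np.hstack([f(a[170:300,160:290]),f(b[125:225,185:285])])[...,::-1])
o=np.load("top0.npz")['im'];cv2.imwrite("pics/full.png",np.vstack([b[40:280,90:460],])[...,::-1])
E
```

```text
time: 16.8
position: [0.4926, -0.221, 0.1969]
tool_rot: [2.851, 1.32, -0.0]
ft_force: [-0.0, 0.1, -0.4]
grip_width: 0.007
grip_force: 0.0
273 mean [ 0.5123 -0.0738  0.0796] med z 0.0797 axis deg 170.7 rect [512.5 -74.1] [41.8 47.3] 79.9
157 mean [ 0.5113 -0.0704  0.079 ] med z 0.0789 axis deg 164.0 rect [510.5 -70.5] [40.6 42.6] 84.4
```

View pics/end.png

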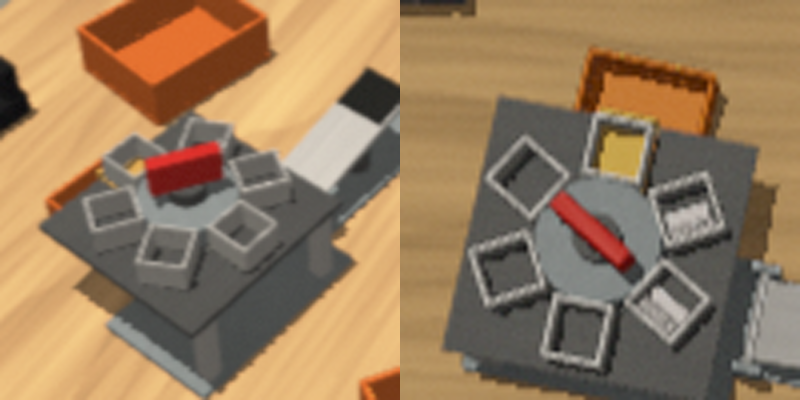

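The gate is shut with brass showing in the empty pocket at (625,160). The treadle pad is back at 79 mm, both other clips are in their pockets, and the tub is where it was. Handing in.

```bash
python3 -c "
from bench import ctrl
print(ctrl.close_job())"
```

```text
the job is handed in; nothing more can be done
None
```

The job is handed in at about 17 s: the carousel is one click on, the treadle was held on its stop at about 20 N and came back up, and the gate is shut; the clip left its pocket over the tub, though the dispenser floor hid where it landed.

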